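# Pull the rocking tin from stock

## Task

One of the three small flat tins has a buckled base and leans. Test it by pressing down the raised edge of its lid until it rocks over and stays leaning the other way, then pick that tin up and set it down upright in the shallow cardboard tray that stands on a carton. Leave the two steady tins standing where they are.

Things in the scene. Friction and masses are not known exactly. Their poses are not given: they have to be found in the camera images.
- tin_a: One of three like flat round tins (steel, red paper label, flat lid), 64 mm across, 26 mm tall, about 0.12 kg; two are sound: flat base, upright, steady; the third has a buckled base and leans 6 degrees at the start: tell it by the lean. Origin: centre of the underside; z up the axis to the lid.
- tin_b: Second of the three tins, as tin_a. On whichever is buckled, a straight crease crosses the base through the origin along the tin's y axis; the base slopes up from it to both sides. At the start the tin leans to its own -x side; the lid's rim on its +x side is raised, with a wedge gap of about 8 mm under the base there.
- tin_c: Third of the three tins, as tin_a. A push under 1 N down on the buckled tin's lid at the raised +x side, 28 mm from the axis (near the rim, not the middle), rocks it over the crease: the rim sinks about 8 mm, then it stands firm, and let go it stays leaning 10 degrees to +x. A sound tin pressed so does not move.
- tray: Shallow open square brown cardboard tray, 150 by 150 mm, fixed on top of a closed carton 60 mm high that stands on the table. Tray walls and floor 4 mm thick: its inner floor lies 64 mm and its rim 88 mm above the table. Origin: centre of the carton's underside, on the table, below the tray's middle; z up, x and y along the sides.

How it is judged:
By the outcome, as a careful person would: the job done as asked, in the order asked, and still so for the second after the job is handed in, with the robot touching nothing.
It also fails if it takes over 48 s, if anything falls off the work surface, if the arm or the gripper's body presses on something with over 40 N, if the wrist force passes 120 N, or if a joint passes its speed limit or range.

## Robot

A 6-joint arm with a two-finger parallel gripper is mounted at the origin on a cart in front of the work surface, level with it; the furniture and walls round the work are solid. World frame = base frame: x ahead of the robot, y to its left, z up, the work surface at z = 0. Lengths are in m, angles in rad, forces in N, time in s.
With the tool pointing down it reaches from about 0.275 to 0.75 m from the base axis. Payload 10.2 kg.
Tool frame: the origin (TCP) lies midway between the tips of the shut fingers; the grasp point (between the pads) lies 19 mm behind it (env.hold_point_z is the distance from the TCP to the grasp point, in m); z points along the fingers, y is the line along which they close (so a half turn about z gives the same grasp; the last joint's range is limited). The gripper opens to 85 mm and grips with 20 to 120 N. Pads are 22 mm wide; open, the fingers measure 114 mm over their backs; the gripper's body (76 mm by 85 mm) begins 54 mm behind the grasp point. The pads swing forward as they close: fully open they stand 13 mm farther back than shut.
Start: joints at [1.079, 0.313, 1.498, -0, 1.331, -0.223], TCP at [0.139, 0.506, 0.231] pointing down, gripper open.
Joint ranges: [-2.94, 2.94], [-0.97, 2.17], [0.19, 2.56], [-1.23, 4.37], [0.02, 3.11], [-2.88, 2.88]. Speed limits (rad/s): [2.39, 2.39, 3.01, 3.14, 3.14, 3.14].

## Interface

Orientations are given as a unit quaternion [x, y, z, w].
In Python, from bench import env, kinematics, monitor, eyes, job gives the robot as it stands. The module is installed in compiled form; this text tells all that it offers. Calls block until the motion is done:
- env.reach(position, orientation): joint-space move of the TCP to a pose.
- env.movel(position, velocity=0.15, frame=None, guard=None): straight line of the TCP; frame=None keeps the orientation; velocity is the mean speed in m/s. With guard (N) it stops when the force on the tool has changed by that much, and returns True; else False.
- env.set_joints(angles): joint-space move.
- env.release() and env.close_gripper(effort=None): open the fingers fully, or close them until they stop; effort is the grip in N (None keeps the last).
- env.hold(seconds).
- kinematics.ik(position, orientation): joint angles nearest the present ones, or None.
- monitor.sense(): the state.
- eyes.grab_frame(name): name is "side" or "top" or "wrist"; returns a dict with "frame" (420x560x3 uint8, red, green, blue), "mtx" (3x3 intrinsics, pixels), "view" (4x4, takes a point from world to camera coordinates). Camera axes: x right, y down, z forward; pixel columns grow to the right and rows downward; lengths in m; the calibration is good to about 2 mm. The wrist camera is an equidistant fisheye: a pixel r from the principal point sees the ray r / f radians off the axis. A picture is of the moment at which its call begins. There is no depth.
A pose or a line that the arm cannot do raises env.MotionError and nothing moves.
- job.hand_in(): hands the job in; it is judged then, once.
The state is a dict: "clock": time; "joints": joint angles; "qvel": joint speeds; "joint_efforts": joint torques, N m; "position": TCP position; "ee_rot": TCP orientation; "contact_force": force on the tool from outside, world axes, zero at the start; "ft_torque": the same for the moment, N m; "finger_gap": opening from 0.0 (shut) to 1.0 (fully open); "gripper_force": force on a finger pad.
Only numpy, scipy, OpenCV 4.12 (cv2) and the standard library are available. Lean on these libraries where they do the work, as an engineer would, in place of code of your own. Each camera call takes 0.05 s, during which the arm holds its last target. There are 200 camera calls.

## Working session

There is one attempt and no reset: what is moved stays moved. The work goes in short steps, each a Python script; the robot and the scene stay as the last script left them, time stands still between calls to the robot, and variables do not carry over. Pictures are saved under pics/ and viewed, at most 10 in all, crops included, and the job is handed in when it is done.

```bash
mkdir -p pics; python3 - <<'E'
from bench import env, kinematics, monitor, eyes, job
import cv2,numpy as np
for n in ("top","side"):
    g=eyes.grab_frame(n); cv2.imwrite(f"pics/{n}0.png",g["frame"][:,:,::-1]); print(n,g["mtx"].tolist(),np.round(g["view"],4).tolist())
    np.savez(f"{n}0.npz",**g)
s=monitor.sense(); print(s["clock"],s["ee_rot"],s["finger_gap"],env.hold_point_z,s["contact_force"])
E
```

```text
top [[443.6653843359611, 0.0, 285.27858444403375], [0.0, 443.6653843359611, 211.4892948449853], [0.0, 0.0, 1.0]] [[-0.0027, -0.9996, -0.0269, -0.1611], [-0.9859, 0.0072, -0.1672, 0.551], [0.1673, 0.0261, -0.9856, 0.908], [0.0, 0.0, 0.0, 1.0]]
side [[532.1071609098921, 0.0, 267.18833412611707], [0.0, 532.1071609098921, 214.71357992380064], [0.0, 0.0, 1.0]] [[-0.9718, -0.2356, 0.0096, 0.497], [-0.1296, 0.4997, -0.8564, 0.1927], [0.197, -0.8335, -0.5162, 0.799], [0.0, 0.0, 0.0, 1.0]]
0.1 [ 1.33994248e-01  9.90981958e-01 -5.09293235e-04 -2.01305153e-04] 0.997883437546569 0.0187 [0.05543794 1.08323888 0.05715721]
```

View pics/top0.png

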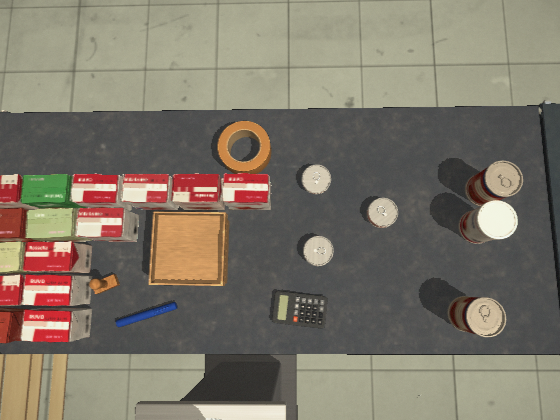

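View pics/side0.png

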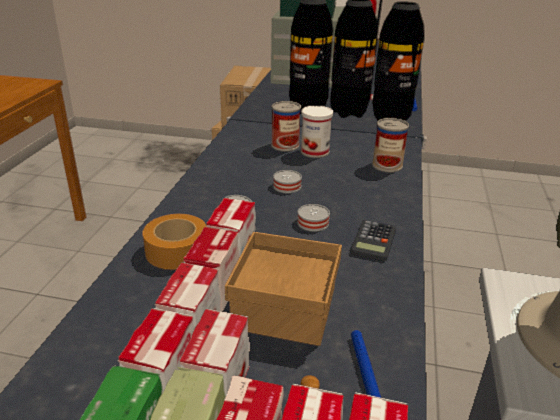

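The top view shows tins at about (316,179), (382,212) and (318,250), with the tray at (188,248). In the side view two tins are at (287,181) and (313,217), and the third is hidden behind a box at about (240,200). The lean is too small to see here, so I'll move the wrist camera near the tins.

```bash
cat > h.py <<'E'
from bench import env, kinematics, monitor, eyes, job
import cv2,numpy as np
from scipy.spatial.transform import Rotation as R
def ray(g,uv,fish=False):
    uv=np.atleast_2d(np.asarray(uv,float)); K=g["mtx"]; V=g["view"]
    p=np.c_[(uv[:,0]-K[0,2])/K[0,0],(uv[:,1]-K[1,2])/K[1,1]]
    if fish:
        t=np.linalg.norm(p,axis=1,keepdims=True); d=np.c_[p/np.maximum(t,1e-9)*np.sin(t),np.cos(t)]
    else: d=np.c_[p,np.ones(len(p))]
    return -V[:3,:3].T@V[:3,3], d@V[:3,:3]
def onz(g,uv,z,fish=False):
    o,d=ray(g,uv,fish); return o+d*((z-o[2])/d[:,2:])
def proj(g,P,fish=False):
    P=np.atleast_2d(P); c=P@g["view"][:3,:3].T+g["view"][:3,3]; K=g["mtx"]
    if fish:
        r=np.linalg.norm(c[:,:2],axis=1,keepdims=True); p=c[:,:2]/r*np.arctan2(r,c[:,2:])
    else: p=c[:,:2]/c[:,2:]
    return p*[K[0,0],K[1,1]]+[K[0,2],K[1,2]]
def down(yaw):  # tool z down, tool x at yaw
    return (R.from_euler('z',yaw)*R.from_quat([1,0,0,0])).as_quat()
def shot(n,name):
    g=eyes.grab_frame(n); np.savez(name+".npz",**g); cv2.imwrite(f"pics/{name}.png",g["frame"][:,:,::-1]); return g
E
python3 - <<'E'
from h import *
g=dict(np.load("top0.npz"))
print(onz(g,[(316,179),(382,212),(318,250)],.026).round(4))
# tray rim corners
print(onz(g,[(152,212),(227,211),(223,286),(149,285)],.088).round(4))
s=monitor.sense(); print(R.from_quat(s["ee_rot"]).as_matrix().round(2).tolist())
c=onz(g,[(316,179),(382,212),(318,250)],.026).mean(0)
for yaw in (0,np.pi/2,-np.pi/2,np.pi): print(yaw,kinematics.ik([c[0],c[1],.2],down(yaw)))
g=shot("wrist","w0"); V=g["view"]; print((-V[:3,:3].T@V[:3,3]).round(3),V[:3].round(3).tolist(),g["mtx"][0])
E
```

```text
[[ 0.6257 -0.2315  0.026 ]
 [ 0.5506 -0.3738  0.026 ]
 [ 0.4687 -0.2336  0.026 ]]
[[ 0.5437  0.11    0.088 ]
 [ 0.5447 -0.0453  0.088 ]
 [ 0.3928 -0.0402  0.088 ]
 [ 0.3951  0.1089  0.088 ]]
[[-0.96, 0.27, -0.0], [0.27, 0.96, -0.0], [0.0, -0.0, -1.0]]
0 [-6.61676044e-01  5.36909378e-01  1.24950873e+00 -4.44089210e-16
  1.35517454e+00  9.09120283e-01]
1.5707963267948966 [-6.61676044e-01  5.36909378e-01  1.24950873e+00 -4.44089210e-16
  1.35517454e+00 -6.61676044e-01]
-1.5707963267948966 [-6.61676044e-01  5.36909378e-01  1.24950873e+00 -4.44089210e-16
  1.35517454e+00  2.47991661e+00]
3.141592653589793 [-6.61676044e-01  5.36909378e-01  1.24950873e+00 -4.44089210e-16
  1.35517454e+00 -2.23247237e+00]
[0.075 0.525 0.373] [[0.266, 0.964, -0.001, -0.526], [0.93, -0.257, 0.264, -0.033], [0.254, -0.071, -0.965, 0.378]] [325.1922621   0.        275.9188819]
```

```bash
python3 - <<'E'
from h import *
q=down(np.pi/2)
env.reach([0.55,-0.25,0.2],q); g1=shot("wrist","w1"); print(monitor.sense()["clock"])
env.movel([0.55,-0.36,0.13],0.15); g2=shot("wrist","w2"); print(monitor.sense()["clock"])
cv2.imwrite("pics/w12.png",np.vstack([g1["frame"],g2["frame"]])[:,:,::-1][:, :][::1]) 
big=np.hstack([g1["frame"],g2["frame"]])[:,:,::-1]; cv2.imwrite("pics/w12.png",cv2.resize(big,(800,300),interpolation=cv2.INTER_AREA))
E
```

```text
3.2167
4.2833
```

View pics/w12.png

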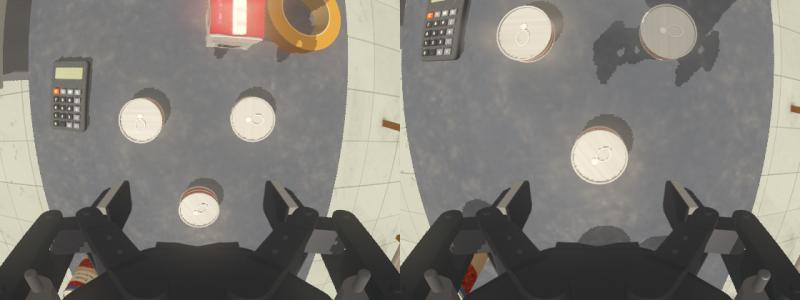

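View pics/w2.png

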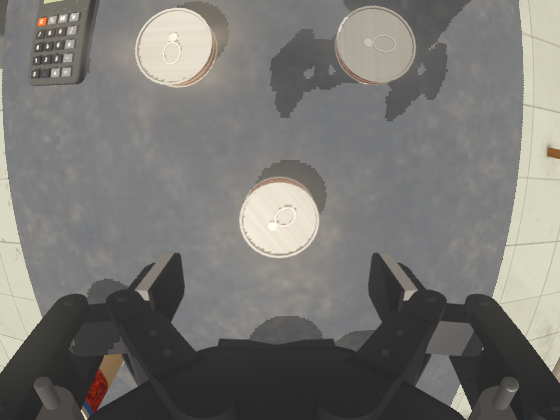

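Both views show all three tins. In w2 they are at C (175,47), A (375,45) and B (279,217). Next I fit each lid's plane from its rim rays across both views.

```bash
cat > lid.py <<'E'
from h import *
from scipy.optimize import least_squares
def rim(g,c,fish=True,sv=None):
    u,v=proj(g,c,fish)[0]; r=1.35*np.linalg.norm(proj(g,np.array(c)+[.032,0,0],fish)[0]-[u,v])
    f=g["frame"].astype(int); h,w=f.shape[:2]; yy,xx=np.mgrid[:h,:w]; roi=((xx-u)**2+(yy-v)**2<r*r)
    hsv=cv2.cvtColor(g["frame"],cv2.COLOR_RGB2HSV)
    m=f[:,:,0]-f[:,:,2]*0.9    # lids warm/neutral, table bluish
    val=np.clip(f[:,:,0]+(f[:,:,1]-f[:,:,2])*2 - 2*np.clip(f[:,:,0]-f[:,:,1]-8,0,255),0,255).astype(np.uint8)
    t,_=cv2.threshold(val[roi],0,255,cv2.THRESH_OTSU)
    m=((val>t)&roi).astype(np.uint8); m=cv2.morphologyEx(m,cv2.MORPH_OPEN,np.ones((3,3)))
    k=max(cv2.findContours(m,cv2.RETR_EXTERNAL,cv2.CHAIN_APPROX_NONE)[0],key=cv2.contourArea)
    p=cv2.convexHull(k)[:,0]
    # resample hull
    mm=np.zeros((h,w),np.uint8); cv2.fillConvexPoly(mm,p,1)
    p=cv2.findContours(mm,cv2.RETR_EXTERNAL,cv2.CHAIN_APPROX_NONE)[0][0][:,0].astype(float)
    if sv is not None:
        for a,b in p.astype(int): sv[b,a]=(0,255,0)
    return p
def fit(obs,c0,r=None):
    """obs: list of (grab, rim pixels, fish). Lid circle centre + normal from rim rays."""
    rays=[ray(g,p,f) for g,p,f in obs]
    def pts(x):
        n=np.array([x[3],x[4],1]); n/=np.linalg.norm(n)
        return [o+d*(((x[:3]-o)@n)/(d@n))[:,None] for o,d in rays]
    def res(x):
        R0=x[5] if r is None else r
        return np.concatenate([np.linalg.norm(P-x[:3],axis=1)-R0 for P in pts(x)])*1e3
    s=least_squares(res,[*c0,0,0]+([.032] if r is None else []),loss="soft_l1",x_scale=[.01,.01,.01,.1,.1]+([.01] if r is None else []))
    return s.x, np.sqrt(np.mean(s.fun**2))
E
python3 - <<'E'
from lid import *
T=dict(A=[.6257,-.2315,.026],B=[.5506,-.3738,.026],C=[.4687,-.2336,.026])
gs=[dict(np.load(f"w{i}.npz")) for i in (1,2)]; sv=[g["frame"].copy() for g in gs]
for k,c in T.items():
    obs=[(g,rim(g,c,True,s),True) for g,s in zip(gs,sv)]
    for name,o in (("both",obs),("v1",obs[:1]),("v2",obs[1:])):
        for r in ((None,.032) if name=="both" else (.032,)):
            x,e=fit(o,c,r); print(k,name,x[:3].round(4),"tilt",np.degrees(np.hypot(x[3],x[4])).round(1),"dir",np.degrees(np.arctan2(x[4],x[3])).round(0),x[5:].round(4),"rms mm",e.round(2))
out=np.hstack([cv2.resize(sv[0][120:340,140:420],(400,314)),cv2.resize(sv[1][0:270,120:430],(400,314))])
cv2.imwrite("pics/fit.png",out[:,:,::-1])
E
```

```text
A both [ 0.629  -0.2289  0.0218] tilt 10.2 dir 126.0 [0.0323] rms mm 0.51
A both [ 0.6287 -0.229   0.0225] tilt 10.2 dir 134.0 [] rms mm 0.55
A v1 [ 0.6279 -0.2288  0.0263] tilt 8.6 dir -165.0 [] rms mm 0.36
A v2 [ 0.6275 -0.2299  0.0262] tilt 10.7 dir 118.0 [] rms mm 0.49
B both [ 0.5526 -0.3738  0.0222] tilt 3.7 dir -87.0 [0.0326] rms mm 0.66
B both [ 0.5526 -0.3728  0.0244] tilt 1.6 dir -85.0 [] rms mm 0.77
B v1 [ 0.5526 -0.3708  0.0268] tilt 4.7 dir -87.0 [] rms mm 0.8
B v2 [ 0.5525 -0.3724  0.0263] tilt 1.4 dir -87.0 [] rms mm 0.31
C both [ 0.4689 -0.231   0.023 ] tilt 4.9 dir 161.0 [0.0324] rms mm 0.69
C both [ 0.4693 -0.231   0.0239] tilt 3.0 dir 153.0 [] rms mm 0.75
C v1 [ 0.4695 -0.2307  0.0257] tilt 1.9 dir -174.0 [] rms mm 0.39
C v2 [ 0.4709 -0.2324  0.0286] tilt 7.1 dir 157.0 [] rms mm 0.74
```

View pics/fit.png

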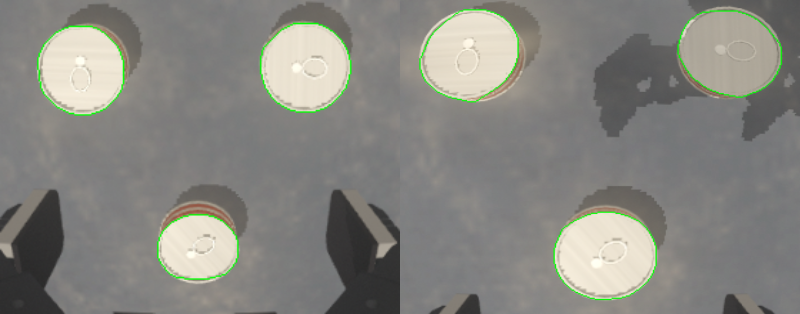

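A seems to lean, with its lid facing roughly (-x,+y), but the two views disagree. Two more oblique views should settle it, with per-view calibration offsets included in the fit.

```bash
cat >> lid.py <<'E'
def joint(gs,T,use=None,flats=()):
    """tilts of all tins; per-view camera offset (2 mm prior), shared radius"""
    ks=list(T); obs=[(i,j,ray(g,rim(g,T[k]),True)) for i,k in enumerate(ks) for j,g in enumerate(gs) if use is None or (k,j) in use]
    nk=len(ks)
    def res(x):
        off=x[5*nk+1:].reshape(-1,3); out=[off.ravel()*1e3/2*3]
        for i,j,(o,d) in obs:
            p=x[5*i:5*i+5]; n=np.array([p[3],p[4],1]); n/=np.linalg.norm(n); o=o+off[j]
            P=o+d*(((p[:3]-o)@n)/(d@n))[:,None]
            out.append((np.linalg.norm(P-p[:3],axis=1)-x[5*nk])*1e3*2/np.sqrt(len(P)/30))
        for i in range(nk): out.append([(x[5*i+2]-.026)*1e3*3])
        return np.concatenate(out)
    x0=np.concatenate([[*T[k],0,0] for k in ks]+[[.032]]+[np.zeros(3*len(gs))])
    s=least_squares(res,x0,loss="soft_l1",x_scale="jac").x
    for i,k in enumerate(ks):
        p=s[5*i:5*i+5]; print(k,p[:3].round(4),"tilt",np.degrees(np.hypot(p[3],p[4])).round(1),"dir",np.degrees(np.arctan2(p[4],p[3])).round(0))
    print("r",s[5*nk].round(4),"off mm",(s[5*nk+1:]*1e3).round(1))
    return s
E
python3 - <<'E'
from lid import *
env.movel([0.62,-0.345,0.13],0.2); g3=shot("wrist","w3")
env.movel([0.48,-0.20,0.15],0.2); g4=shot("wrist","w4"); print(monitor.sense()["clock"])
T=dict(A=[.6280,-.2295,.026],B=[.5526,-.373,.026],C=[.4693,-.2315,.026])
gs=[dict(np.load(f"w{i}.npz")) for i in (1,2,3,4)]
for i,g in enumerate(gs): print(i,{k:proj(g,c,True)[0].round(0).tolist() for k,c in T.items()})
cv2.imwrite("pics/w34.png",cv2.resize(np.hstack([g3["frame"],g4["frame"]])[:,:,::-1],(800,300),interpolation=cv2.INTER_AREA))
E
```

```text
6.0583
0 {'A': [354.0, 168.0], 'B': [278.0, 295.0], 'C': [195.0, 170.0]}
1 {'A': [377.0, 43.0], 'B': [279.0, 222.0], 'C': [171.0, 46.0]}
2 {'A': [287.0, 57.0], 'B': [195.0, 239.0], 'C': [94.0, 74.0]}
3 {'A': [433.0, 229.0], 'B': [343.0, 355.0], 'C': [263.0, 234.0]}
```

View pics/w34.png

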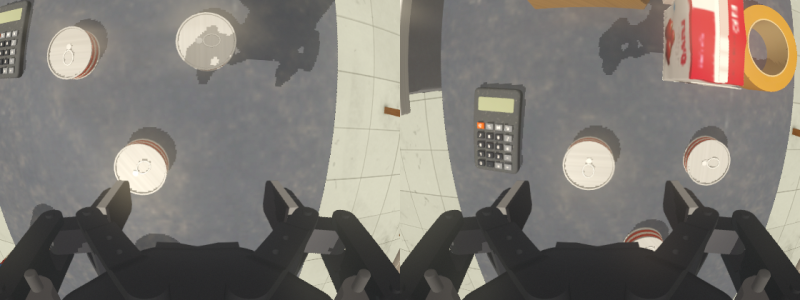

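View w3 has A in part shadow at (290,57) and B touching a finger. View w4 shows A at (430,225) and C at (263,230) clearly, with B occluded. I'll leave those bad combinations out of the joint fit.

```bash
python3 - <<'E'
from lid import *
T=dict(A=[.6280,-.2295,.026],B=[.5526,-.373,.026],C=[.4693,-.2315,.026])
gs=[dict(np.load(f"w{i}.npz")) for i in (1,2,3,4)]
use={("A",0),("A",1),("A",3),("B",0),("B",1),("C",0),("C",1),("C",2),("C",3)}
joint(gs,T,use); joint(gs,T,use-{("A",1)}); joint(gs,T,use-{("A",0)})
for k,j in sorted(use):
    p=rim(gs[j],T[k]); x,e=fit([(gs[j],p,True)],T[k],.032); print(k,j,(np.degrees(x[3:5])).round(1),x[:3].round(4),e.round(2))
E
```

```text
A [ 0.628  -0.2287  0.0255] tilt 3.9 dir 176.0
B [ 0.5525 -0.3708  0.0261] tilt 2.6 dir -85.0
C [ 0.4699 -0.2305  0.0262] tilt 4.1 dir -175.0
r 0.0318 off mm [-0.  -0.1 -1.3 -0.1  1.5  0.1 -0.3 -0.   2.4  0.4 -0.6 -0.2]
A [ 0.628  -0.2287  0.0261] tilt 5.9 dir -141.0
B [ 0.5524 -0.3709  0.026 ] tilt 3.6 dir -85.0
C [ 0.4698 -0.2306  0.0259] tilt 4.7 dir -176.0
r 0.032 off mm [ 0.1 -0.1 -1.  -0.3  1.4 -0.5 -0.2 -0.2  2.4  0.4 -0.4  0.4]
A [ 0.6281 -0.2287  0.0252] tilt 3.5 dir 178.0
B [ 0.5525 -0.371   0.0263] tilt 2.6 dir -84.0
C [ 0.4698 -0.2305  0.0261] tilt 3.9 dir -175.0
r 0.0318 off mm [ 0.1 -0.1 -0.8 -0.1  1.4  0.1 -0.3 -0.1  2.5  0.4 -0.6 -0.3]
A 0 [-8.3 -2.3] [ 0.6279 -0.2288  0.0263] 0.36
A 1 [-5.   9.4] [ 0.6275 -0.2299  0.0262] 0.49
A 3 [-4.2 -4.2] [ 0.6276 -0.2282  0.0257] 0.63
B 0 [ 0.2 -4.7] [ 0.5526 -0.3708  0.0268] 0.8
B 1 [ 0.1 -1.4] [ 0.5525 -0.3724  0.0263] 0.31
C 0 [-0.9 -0.4] [ 0.4694 -0.2308  0.0255] 0.33
C 1 [-6.6  2.8] [ 0.4709 -0.2324  0.0286] 0.74
C 2 [-5.4 -1.2] [ 0.4698 -0.2304  0.0233] 0.53
C 3 [-0.9 -2.5] [ 0.4695 -0.2304  0.0253] 0.47
```

```bash
python3 - <<'E'
from lid import *
g=dict(np.load("side0.npz")); T=dict(A=[.6280,-.2288,.026],B=[.5526,-.3715,.026],C=[.4695,-.2305,.026])
for k,c in T.items():
    print(k,proj(g,c)[0].round(1)); 
    if k!="A":
        x,e=fit([(g,rim(g,c,False),False)],c,.032); print(np.degrees(x[3:5]).round(1),x[:3].round(4),e.round(2))
cr=lambda im,u,v,h,s:cv2.resize(im[v-int(h*.75):v+int(h*.75),u-h:u+h],s,interpolation=cv2.INTER_CUBIC)
f=g["frame"]; w4=np.load("w4.npz")["frame"]; w1=np.load("w1.npz")["frame"]
top=np.hstack([cr(f,240,198,26,(400,300)),cr(f,300,200,40,(400,300))])
bot=np.hstack([cr(w4,433,226,50,(400,300)),cr(w4,263,230,50,(400,300))])
cv2.imwrite("pics/zoom.png",np.vstack([top,bot])[:,:,::-1])
E
```

```text
A [238.6 202.5]
B [288.3 176.3]
[-0.4  1.2] [ 0.5539 -0.3643  0.0296] 1.13
C [314.6 211.9]
[0.7 1.1] [ 0.4731 -0.2385  0.0211] 0.89
```

View pics/zoom.png

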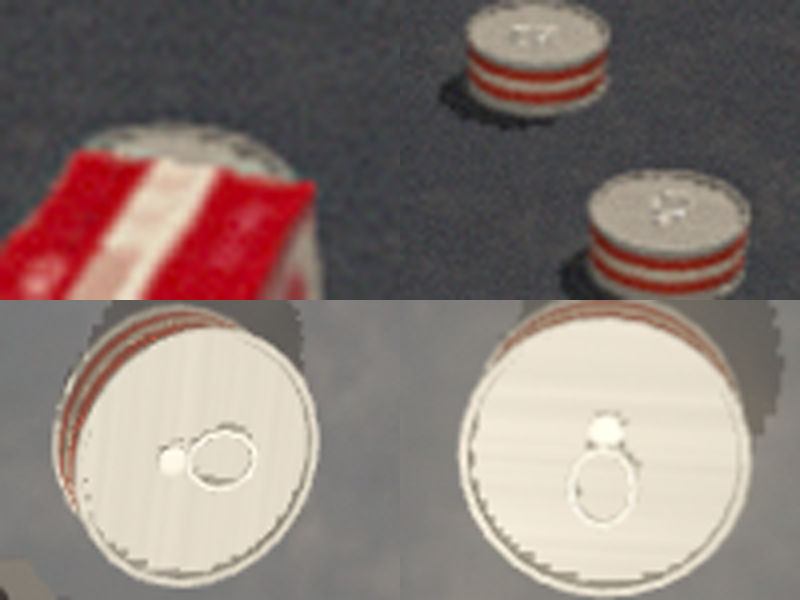

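In the side view B and C stand level, while A, half hidden behind the box, slopes down toward -x, so A is the leaning one. I'll take two low tilted views of A to get its lean direction.

```bash
cat >> h.py <<'E'
def tilted(u,tilt): # tool z leans outward to azimuth u by tilt, tool -x toward u
    return (R.from_euler('z',u)*R.from_euler('y',-tilt)*R.from_euler('z',np.pi)*R.from_quat([1,0,0,0])).as_quat()
E
python3 - <<'E'
from lid import *
A=np.array([.628,-.2288,.026]); out=[]
for n,ud in (("w5",0),("w6",30)):
    u=np.radians(ud); q=tilted(u,np.radians(15)); M=R.from_quat(q).as_matrix(); print(M[:,2].round(2),M[:,0].round(2))
    if n=="w5": assert M[0,2]>0 and M[0,0]<0
    env.reach(A+[-.1*np.cos(u),-.1*np.sin(u),.034],q); g=shot("wrist",n)
    p=rim(g,A,True); c=proj(g,A,True)[0]; print(c.round(0),monitor.sense()["clock"])
    x,e=fit([(g,p,True)],A,.032); print(np.degrees(x[3:5]).round(1),x[:3].round(4),e.round(2))
    f=g["frame"].copy()
    for a,b in p.astype(int): f[b,a]=(0,255,0)
    u0,v0=c.astype(int); v0=np.clip(v0,75,345); out+=[cv2.resize(f[v0-75:v0+75,u0-100:u0+100],(400,300),interpolation=cv2.INTER_CUBIC)]
cv2.imwrite("pics/w56.png",np.hstack(out)[:,:,::-1])
E
```

```text
[ 0.26  0.   -0.97] [-0.97  0.   -0.26]
[275. 332.] 7.7
[-6.6 -0.4] [ 0.6966 -0.229  -0.0353] 2.43
[ 0.22  0.13 -0.97] [-0.84 -0.48 -0.26]Traceback (most recent call last):
  File "<stdin>", line 6, in <module>
bench.MotionError: the arm cannot take that pose within its joint ranges
```

View pics/w5.png

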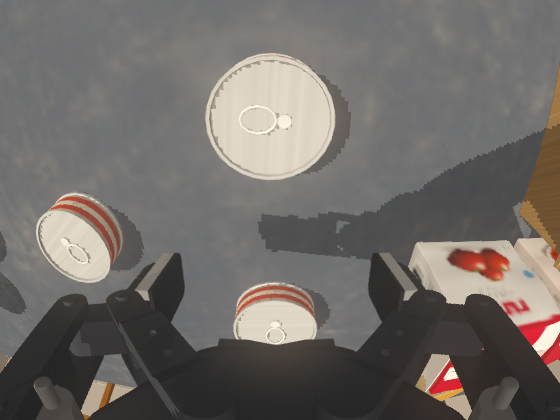

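In w5, A at (275,315) shows its label band symmetric about its column, so there is no lean in y. Its lean is along x, lid down toward -x, with the raised rim on +x. Next I press at +x, 28 mm from the axis.

```bash
python3 - <<'E'
from h import *
q=down(np.pi)
cur=monitor.sense()["position"]; env.movel([cur[0],cur[1],.09],.2)
env.close_gripper(30)
env.reach([.655,-.229,.06],q); env.movel([.655,-.229,.036],.1)
f0=monitor.sense()["contact_force"]
z=.036
hit=env.movel([.655,-.229,.019],.02,guard=6)
s=monitor.sense(); print(hit,s["position"].round(4) if hasattr(s["position"],"round") else s["position"],np.round(np.array(s["contact_force"])-f0,2),s["clock"])
env.movel([.655,-.229,.10],.15)
env.reach([.655-.17,-.229,.12],q); g=shot("wrist","w7"); print(monitor.sense()["clock"])
shot("side","s7")
f=g["frame"]; cu=proj(g,[.633,-.229,.026],True)[0]; print(cu)
s0=np.load("side0.npz")["frame"][170:240,205:265]; s1=np.load("s7.npz")["frame"][170:240,205:265]
im=np.hstack([cv2.resize(f,(400,300)),cv2.resize(s0,(200,300)),cv2.resize(s1,(200,300))]); cv2.imwrite("pics/press.png",im[:,:,::-1])
E
```

```text
True [ 0.656  -0.229   0.0248] [1.22 1.01 2.11] 10.4167
11.8333
[275.16127793 358.28377925]
```

View pics/press.png

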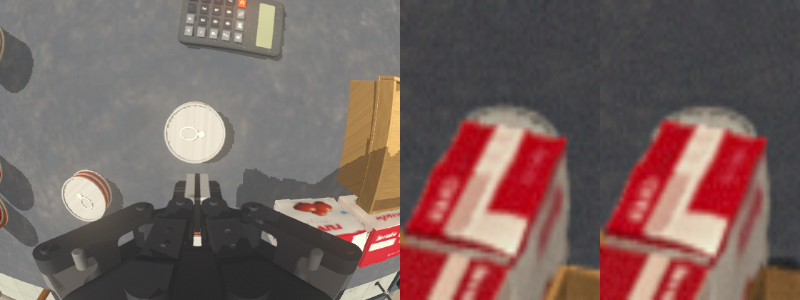

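The press stopped firmly at z = 0.025. In the side crops A's lid crest moved about 4 px left (+x), which fits the rock-over. I'll check the lid tilt numerically before grasping.

```bash
python3 - <<'E'
from lid import *
env.reach([.55,-.30,.22],down(np.pi)); g=shot("wrist","w8"); t=shot("top","t8"); s=dict(np.load("s7.npz")); s0=dict(np.load("side0.npz")); t0=dict(np.load("top0.npz"))
print(monitor.sense()["clock"])
A=np.array([.632,-.229,.026])
for k,c in dict(A=A,B=np.array([.5526,-.3715,.026]),C=np.array([.4695,-.2305,.026])).items():
    try:
        p=rim(g,c); x,e=fit([(g,p,True)],c,.032); print(k,proj(g,c,True)[0].round(0),"tilt",np.degrees(x[3:5]).round(1),x[:3].round(4),e.round(2))
    except Exception as ex: print(k,ex)
    for n,h in (("t0",t0),("t8",t)):
        el=cv2.fitEllipse(rim(h,c,False).astype(np.float32)); print(n,np.round(el,1) if 0 else [np.round(v,1) for v in el],onz(h,el[0],.026).round(4))
# lowest-row crest slope of A in side views
for n,h in (("s0",s0),("s7",s)):
    f=h["frame"].astype(int); m=(f.min(2)>105)&((f.max(2)-f.min(2))<45); 
    print(n,[(c,int(185+np.argmax(m[185:212,c]))) for c in range(222,256,3) if m[185:212,c].any()])
E
```

```text
12.6
A [337. 254.] tilt [-3.4  4.4] [ 0.6348 -0.2281  0.0166] 0.75
t0 [array([316.1, 178.6]), array([27.9, 28.6]), np.float64(99.6)] [[ 0.6265 -0.2317  0.026 ]]
t8 [array([315.6, 176.1]), array([33. , 36.3]), np.float64(61.2)] [[ 0.6323 -0.2308  0.026 ]]
B [207. 186.] tilt [-2.  -4.1] [ 0.552  -0.3724  0.0267] 0.47
t0 [array([382.9, 211.8]), array([28. , 29.2]), np.float64(129.1)] [[ 0.5511 -0.3758  0.026 ]]
t8 [array([376. , 212.4]), array([25.3, 33. ]), np.float64(56.2)] [[ 0.5499 -0.3607  0.026 ]]
C [341. 107.] tilt [-8.9 -9.2] [ 0.4692 -0.2321  0.0266] 0.46
t0 [array([318.1, 250.4]), array([28.9, 29.6]), np.float64(13.2)] [[ 0.4678 -0.2338  0.026 ]]
t8 [array([321.9, 254. ]), array([24.5, 37.3]), np.float64(39.4)] [[ 0.46   -0.2418  0.026 ]]
s0 [(225, 197), (228, 196), (231, 195), (234, 195), (237, 195), (240, 197), (243, 196), (246, 199), (249, 199), (252, 210)]
s7 [(225, 197), (228, 197), (231, 197), (234, 195), (237, 195), (240, 195), (243, 196), (246, 197), (249, 199), (252, 210)]
```

These checks are unreliable because the mask is contaminated and the arm occludes the top view. I'll retake the exact w1 pose and compare it with w1 directly.

```bash
python3 - <<'E'
from lid import *
env.reach([0.55,-0.25,0.2],down(np.pi/2)); g=shot("wrist","w9"); g1=dict(np.load("w1.npz")); print(monitor.sense()["clock"])
out=[]
for n,h in (("w1",g1),("w9",g)):
    sv=h["frame"].copy()
    for k,c in dict(A=[.630,-.2288,.026],B=[.5526,-.3715,.026],C=[.4695,-.2305,.026]).items():
        p=rim(h,c,True,sv); x,e=fit([(h,p,True)],c,.032); el=cv2.fitEllipse(p.astype(np.float32))
        print(n,k,[np.round(v,1).tolist() for v in el],onz(h,el[0],.026,True).round(4)[0],"tilt",np.degrees(x[3:5]).round(1),e.round(2))
    out.append(cv2.resize(sv[115:220,283:423],(400,300)))
cv2.imwrite("pics/w19.png",np.hstack(out)[:,:,::-1])
E
```

```text
14.1
w1 A [[353.4, 166.8], [62.6, 63.1], 69.6] [ 0.6276 -0.2283  0.026 ] tilt [-8.3 -2.3] 0.36
w1 B [[278.0, 293.1], [46.2, 57.3], 88.6] [ 0.5526 -0.3699  0.026 ] tilt [ 0.6 -4.3] 0.82
w1 C [[196.2, 168.8], [60.5, 63.1], 155.0] [ 0.4703 -0.2302  0.026 ] tilt [-0.9 -0.4] 0.33
w9 A [[356.2, 166.3], [61.0, 63.2], 39.3] [ 0.63   -0.2283  0.026 ] tilt [-1.9 -3.3] 0.4
w9 B [[285.9, 269.3], [14.3, 32.0], 2.9] [ 0.5605 -0.3403  0.026 ] tilt [-9.9  4.7] 0.0
w9 C [[196.7, 168.0], [60.2, 63.3], 150.3] [ 0.4705 -0.2301  0.026 ] tilt [-1.6 -2.1] 0.32
```

View pics/w19.png

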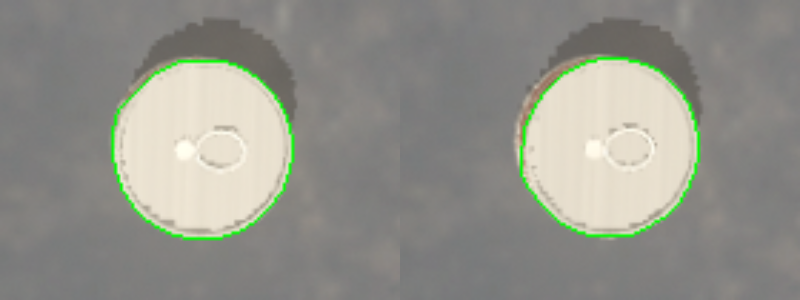

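```bash
python3 - <<'E'
from lid import *
for n in ("w1","w9"):
    f=np.load(n+".npz")["frame"].astype(int)
    for r in (160,167,174):
        print(n,"A left",r,[tuple(v) for v in f[r,316:334].tolist()] if r==167 else [(v[0]-v[2],sum(v)//3) for v in f[r,316:334].tolist()])
    print(n,"A right",[(v[0]-v[2],sum(v)//3) for v in f[167,376:396].tolist()])
    print(n,"C right",[(v[0]-v[2],sum(v)//3) for v in f[169,220:238].tolist()])
E
```

```text
w1 A left 160 [(4, 128), (4, 129), (3, 128), (3, 128), (3, 128), (5, 134), (12, 152), (24, 174), (24, 219), (24, 203), (24, 195), (25, 227), (25, 225), (25, 222), (25, 221), (24, 224), (25, 225), (26, 223)]
w1 A left 167 [(131, 131, 127), (130, 129, 127), (130, 128, 126), (131, 129, 127), (129, 129, 126), (136, 135, 131), (192, 186, 173), (235, 227, 210), (219, 210, 194), (221, 212, 195), (238, 229, 213), (238, 230, 213), (235, 228, 211), (233, 225, 208), (233, 225, 208), (235, 228, 211), (236, 229, 211), (235, 226, 209)]
w1 A left 174 [(8, 133), (7, 133), (8, 134), (8, 134), (9, 133), (9, 134), (9, 135), (19, 168), (26, 224), (25, 196), (26, 225), (25, 227), (24, 224), (24, 222), (26, 222), (25, 225), (26, 225), (25, 223)]
w1 A right [(27, 222), (26, 220), (26, 222), (26, 222), (25, 220), (25, 219), (25, 203), (25, 184), (25, 218), (21, 182), (9, 136), (10, 134), (8, 133), (7, 132), (7, 130), (6, 130), (4, 129), (5, 128), (6, 128), (4, 128)]
w1 C right [(26, 228), (25, 228), (26, 228), (25, 228), (25, 227), (25, 226), (24, 226), (46, 108), (45, 138), (37, 138), (17, 121), (16, 108),
[... 530 characters left out ...]
, 226, 209), (234, 226, 208), (230, 222, 206), (229, 220, 204)]
w9 A left 174 [(6, 132), (6, 132), (5, 133), (6, 133), (8, 134), (7, 133), (7, 132), (7, 133), (9, 141), (26, 189), (33, 200), (29, 213), (26, 218), (25, 205), (25, 223), (24, 222), (25, 219), (25, 218)]
w9 A right [(25, 217), (26, 219), (25, 219), (27, 219), (26, 219), (27, 221), (26, 218), (25, 218), (25, 209), (26, 192), (26, 215), (20, 187), (9, 139), (8, 132), (7, 131), (6, 130), (4, 129), (3, 129), (5, 128), (4, 129)]
w9 C right [(27, 227), (27, 227), (26, 226), (26, 227), (24, 227), (25, 208), (25, 223), (26, 177), (44, 137), (48, 124), (22, 141), (13, 109), (15, 109), (12, 113), (9, 137), (10, 136), (10, 136), (10, 135)]
```

At row 167, A's lid-to-outline crescent went from 0 to about 3 px, the same as upright C. So the tin came only part-way over and the guard fired early. I'll press again, farther out and with a higher guard, and log the force.

```bash
python3 - <<'E'
from h import *
q=down(np.pi); P=lambda z:[.6605,-.229,z]
env.reach(P(.05),q); env.movel(P(.031),.1)
f0=np.array(monitor.sense()["contact_force"])
for z in np.arange(.029,.0169,-.001):
    hit=env.movel(P(z),.02,guard=20); s=monitor.sense()
    print(round(z,4),hit,np.round(s["position"],4),np.round(np.array(s["contact_force"])-f0,2),round(s["clock"],2))
    if hit or np.linalg.norm(np.array(s["contact_force"])-f0)>20: break
E
```

```text
0.029 False [ 0.6606 -0.2291  0.0293] [ 0.07  1.16 -0.78] 16.0
0.028 False [ 0.6605 -0.229   0.028 ] [ 0.24  0.9  -0.48] 16.25
0.027 False [ 0.6605 -0.229   0.0269] [-0.31  1.2  -2.11] 16.5
0.026 False [ 0.6605 -0.229   0.0259] [-0.45  0.31 -1.33] 16.75
0.025 False [ 0.6604 -0.229   0.0249] [-0.62  0.42  0.39] 17.0
0.024 False [ 0.6604 -0.229   0.0239] [ 0.48  0.01 -0.12] 17.25
0.023 False [ 0.6605 -0.229   0.0229] [-1.    0.28 -0.04] 17.5
0.022 False [ 0.6607 -0.2291  0.0224] [-0.23  0.67  1.9 ] 17.75
0.021 False [ 0.661  -0.2291  0.0221] [-1.42  1.38  6.83] 18.0
0.02 False [ 0.6612 -0.2292  0.0219] [-1.2   2.64 10.97] 18.25
0.019 False [ 0.6615 -0.2293  0.0217] [-3.5   3.57 15.09] 18.5
0.018 False [ 0.6617 -0.2293  0.0215] [-4.21  3.58 18.91] 18.75
0.017 False [ 0.6621 -0.2294  0.0214] [-4.79  5.51 24.14] 19.0
```

It stood firm from z = 0.0225. I'll retreat, re-check from the w1 pose, and open the gripper there.

```bash
python3 - <<'E'
from lid import *
env.movel([.6605,-.229,.08],.12)
env.reach([0.55,-0.25,0.2],down(np.pi/2)); env.release(); g=shot("wrist","w10"); print(monitor.sense()["clock"])
for k,c in dict(A=[.634,-.2288,.026],B=[.5526,-.3715,.026],C=[.4695,-.2305,.026]).items():
    p=rim(g,c); x,e=fit([(g,p,True)],c,.032); el=cv2.fitEllipse(p.astype(np.float32))
    print(k,[np.round(v,1).tolist() for v in el],onz(g,el[0],.026,True).round(4)[0],"tilt",np.degrees(x[3:5]).round(1),e.round(2))
f=g["frame"].astype(int)
print("left",[(v[0]-v[2],sum(v)//3) for v in f[167,316:340].tolist()]); print("right",[(v[0]-v[2],sum(v)//3) for v in f[167,380:400].tolist()])
E
```

```text
21.8167
A [[359.8, 166.2], [56.5, 63.1], 16.4] [ 0.634  -0.2283  0.026 ] tilt [10.1  0. ] 0.41
B [[278.6, 293.2], [48.0, 56.9], 90.4] [ 0.5528 -0.3706  0.026 ] tilt [-0.8 -0.7] 0.36
C [[196.5, 168.0], [60.3, 63.2], 145.7] [ 0.4705 -0.23    0.026 ] tilt [-0.7 -3.1] 0.4
left [(1, 127), (2, 127), (2, 126), (2, 125), (2, 125), (2, 126), (4, 127), (3, 127), (9, 139), (23, 185), (29, 203), (88, 132), (70, 155), (65, 156), (97, 124), (44, 172), (25, 209), (25, 202), (25, 201), (25, 218), (25, 216), (23, 213), (24, 213), (25, 215)]
right [(26, 214), (26, 214), (25, 214), (26, 215), (26, 213), (25, 210), (25, 191), (25, 204), (23, 202), (9, 137), (5, 130), (5, 128), (4, 128), (4, 128), (4, 129), (3, 128), (3, 127), (3, 128), (3, 128), (3, 129)]
```

The rock-over is confirmed: A now leans 10.1° to +x and stays there, with its lid centre at (0.634,-0.228). B and C are unmoved. Now I grasp along the crease.

```bash
python3 - <<'E'
from h import *
q=down(np.pi); x,y=.632,-.2285
env.reach([x,y,.06],q); h=env.movel([x,y,-.003],.1,guard=12); s=monitor.sense(); print(h,np.round(s["position"],4),s["clock"])
if h and s["position"][2]>.003: raise SystemExit("early contact")
env.close_gripper(30); s=monitor.sense(); print("gap",s["finger_gap"],"f",s["gripper_force"],np.round(s["position"],4),np.round(s["contact_force"],2))
env.movel([x,y,.04],.08); s=monitor.sense(); print("gap",s["finger_gap"],"f",s["gripper_force"],np.round(s["contact_force"],2))
env.movel([x,y,.17],.2); env.reach([.469,.033,.17],q)
s=monitor.sense(); print("gap",s["finger_gap"],"f",s["gripper_force"],np.round(s["contact_force"],2),s["clock"])
g=shot("wrist","w11")
t=shot("top","t11")
E
```

```text
False [ 0.6324 -0.2287 -0.0024] 23.925
gap 0.7338688732028694 f 32.09252178668976 [ 0.6326 -0.2289 -0.002 ] [ 0.54 -0.99  5.21]
gap 0.733220019742581 f 33.020140528678894 [ 0.43  0.56 -1.38]
gap 0.7258773092317539 f 33.07330369949341 [ 0.56  0.24 -1.48] 26.925
```

```bash
python3 - <<'E'
from h import *
c=[.471,.036]
env.movel([*c,.13],.15); h0=env.movel([*c,.072],.1,guard=15); s=monitor.sense(); print(h0,np.round(s["position"],4))
if h0: raise SystemExit
f0=np.array(s["contact_force"])
h=env.movel([*c,.0595],.02,guard=4); s=monitor.sense(); print(h,np.round(s["position"],4),np.round(np.array(s["contact_force"])-f0,2),s["clock"])
env.release(); env.hold(.3); h=env.movel([*c,.16],.12); s=monitor.sense(); print(np.round(s["contact_force"],2),s["clock"])
env.reach([.47,-.10,.22],down(np.pi)); g=shot("wrist","w12"); t=shot("top","t12"); s2=shot("side","s12"); print(monitor.sense()["clock"])
for n,f in (("top",t),("side",s2)): print(n,proj(f,[.471,.036,.09])[0])
print(proj(g,[.471,.036,.09],True)[0])
E
```

```text
False [0.4715 0.0359 0.0727]
True [0.471  0.036  0.0619] [-1.27  0.31  5.44] 28.6917
[-0.61 -0.25 -1.05] 30.3167
31.1083
top [186.17519756 246.94888532]
side [287.85970179 262.04895259]
[421.64123634 198.61557017]
```

```bash
python3 - <<'E'
from lid import *
def blob(n,c,rad,z):
    g=dict(np.load(n+".npz")); f=g["frame"].astype(int); m=((f.max(2)-f.min(2)<50)&(f.min(2)>120)).astype(np.uint8)
    fish=n[0]=="w"; yy,xx=np.mgrid[:420,:560]; m[(xx-c[0])**2+(yy-c[1])**2>rad**2]=0
    m=cv2.morphologyEx(m,cv2.MORPH_CLOSE,np.ones((5,5)))
    k=max(cv2.findContours(m,cv2.RETR_EXTERNAL,cv2.CHAIN_APPROX_NONE)[0],key=cv2.contourArea); k=cv2.convexHull(k)
    el=cv2.fitEllipse(k.astype(np.float32)); print(n,[np.round(v,1).tolist() for v in el],cv2.contourArea(k),onz(g,el[0],z,fish).round(4)[0]); 
blob("side0",(314,212),30,.026); blob("s12",(288,262),30,.09); blob("t12",(186,247),35,.09); blob("w12",(422,199),60,.09)
g=dict(np.load("w12.npz")); c=np.array([.474,.036,.09]); p=rim(g,c); x,e=fit([(g,p,True)],c,.032); print("tray tin tilt",np.degrees(x[3:5]).round(1),x[:3].round(4),e.round(2))
t=dict(np.load("t12.npz")); t0=dict(np.load("top0.npz"))
for k,c in dict(B=[.5526,-.3715,.026],C=[.4695,-.2305,.026]).items():
    for h in (t0,t): el=cv2.fitEllipse(rim(h,c,False).astype(np.float32)); print(k,np.round(el[0],1),np.round(el[1],1))
print(np.round(monitor.sense()["contact_force"],2),monitor.sense()["clock"])
E
```

```text
side0 [[313.1, 212.4], [14.6, 30.6], 94.9] 341.5 [ 0.472  -0.2279  0.026 ]
s12 [[284.3, 262.7], [22.5, 40.8], 80.8] 682.0 [0.476  0.0389 0.09  ]
t12 [[187.6, 251.9], [21.3, 29.8], 109.1] 442.0 [0.461  0.0329 0.09  ]
w12 [[416.9, 196.4], [67.4, 68.6], 0.0] 3559.0 [0.469  0.0308 0.09  ]
tray tin tilt [  1.9 -25.9] [0.4576 0.003  0.1568] 0.24
B [382.9 211.8] [28.  29.2]
B [382.8 211.7] [28.2 28.7]
C [318.1 250.4] [28.9 29.6]
C [318.1 250.4] [28.8 29.6]
[-0.22  0.53  0.46] 31.1083
```

```bash
python3 -c "
from bench import job; print(job.hand_in())"
```

```text
the job is handed in; nothing more can be done
None
```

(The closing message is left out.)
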